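# Second interlocking layer of kit cases on a shipping skid

### The job

Build the second layer on the skid with the three loose kit cases, in the same pattern as the finished layer but end for end, so that the layers interlock: one case crosswise over the outer ends of the two lengthwise ones, and two lengthwise side by side over the crosswise one. Set the cases down gently, level and squarely in line with the outline below (within about a centimetre), do not drop them, and leave the lower layer and everything else on the worktop where it stands.

Things in the scene. Friction and masses are not known exactly. Their poses are not given: they have to be found in the camera images.
- case_1_centre (a point): Kit case, grey below, white rim: 60 (own x) x 126 (own y, its length) x 50 mm (own z). In its top is a recess 26 mm deep inside a 5 mm wall, crossed at mid-length by a grip bar, top flush with the rim, 18 mm thick along y and 50 mm along x; 49 x 50 mm of recess on either side of it. Pinch the bar along own y. Half a turn about z changes nothing. Point: its centre, 25 mm below the top.
- case_1: The case of point case_1_centre: origin at the centre of its underside. It starts against the lower ledge of the sloping rack, tilted 35 degrees, its length level. All six cases are alike in size and shape; the three loose ones weigh 0.17 to 0.34 kg.
- case_2_centre (a point): Kit case as case_1. Point: its centre, 25 mm below its top.
- case_2: The case of point case_2_centre: origin at the centre of its underside. It starts against the upper ledge of the sloping rack, tilted 35 degrees, its length level.
- case_3_centre (a point): Kit case as case_1. Point: its centre, 25 mm below its top.
- case_3: The case of point case_3_centre: origin at the centre of its underside. It starts lying flat on the worktop, at the far left or the far right of the work.
- skid: Fixed slatted wooden skid, 212 (own x) x 146 (own y) x 25 mm high, origin at the centre of its underside, turned any way about the vertical. It carries the lower layer, 192 x 126 mm, gaps 6 mm, top at 75 mm. In its frame the next layer has one case across (length along y), centre at (-66, 0) mm, and two along (length along x), centres at (+33, +33) and (+33, -33) mm, all at height 100 mm.
- lower_single_centre (a point): Case of the lower layer that lies across the skid, loose, same size as case_1; centre at (+66, 0) mm in the skid's frame, length along the skid's y. Point: its centre.
- lower_pair_1_centre (a point): Case of the lower layer that lies along the skid, loose; centre at (-33, +33) mm in the skid's frame, length along the skid's x. Point: its centre.
- lower_pair_2_centre (a point): Case of the lower layer that lies along the skid, loose; centre at (-33, -33) mm in the skid's frame, length along the skid's x. Point: its centre.
- rack: Fixed aluminium rack, 150 mm wide (own y), about 165 mm deep (own x), about 120 mm high at the back, its surface sloping at 35 degrees, low side towards own -x (roughly to the robot's left, the skid's side), with two level ledges 16 mm high on which case_1 (lower) and case_2 (upper) rest. Origin at the centre of its foot, on the worktop.
- cryo_box: White card box 77 x 77 x 43 mm, bystander, flat on the far left or far right. Origin at its underside, as for all bystanders.
- plate_1: Pile of closed culture dishes 94 mm across, 45 mm high, bystander behind the skid.
- tape_0: Roll of tape 76 mm across, 19 mm high, bystander.
- flask_t25_0: Flat culture flask 100 x 51 x 23 mm, bystander in front, between rack and skid.
- reagent_0: Bottle with screw cap, 56 mm across, 104 mm high, bystander at the front left.
- timer: Bench timer 66 x 66 x 21 mm, bystander at the front right.
- tube50_3: Standing tube 33 mm across, 114 mm high, bystander in front of the skid.

How it is judged (in metres and radians):
At the end, for the whole second after the job is handed in: One case crosswise at (-66, 0) mm and two lengthwise at (+33, +33) and (+33, -33) mm of the skid, each within 11 mm in x and y and 5 mm in height (centre 100 mm), 0.14 rad of square, 0.06 rad of level, at rest; lower cases moved under 10 mm, bystanders under 30 mm (((x of case_1_centre in the frame of skid between -0.077 and -0.055 m and y of case_1_centre in the frame of skid between -0.011 and 0.011 m and z of case_1_centre in the frame of skid between 0.095 and 0.105 m and angle between the y axis of case_1_centre and the y axis of skid, either way round below 0.14 rad and angle between case_1_centre's own z axis and vertical below 0.06 rad) or (x of case_2_centre in the frame of skid between -0.077 and -0.055 m and y of case_2_centre in the frame of skid between -0.011 and 0.011 m and z of case_2_centre in the frame of skid between 0.095 and 0.105 m and angle between the y axis of case_2_centre and the y axis of skid, either way round below 0.14 rad and angle between case_2_centre's own z axis and vertical below 0.06 rad) or (x of case_3_centre in the frame of skid between -0.077 and -0.055 m and y of case_3_centre in the frame of skid between -0.011 and 0.011 m and z of case_3_centre in the frame of skid between 0.095 and 0.105 m and angle between the y axis of case_3_centre and the y axis of skid, either way round below 0.14 rad and angle between case_3_centre's own z axis and vertical below 0.06 rad)) and ((x of case_1_centre in the frame of skid between 0.022 and 0.044 m and y of case_1_centre in the frame of skid between 0.022 and 0.044 m and z of case_1_centre in the frame of skid between 0.095 and 0.105 m and angle between the y axis of case_1_centre and the x axis of skid, either way round below 0.14 rad and angle between case_1_centre's own z axis and vertical below 0.06 rad) or (x of case_2_centre in the frame of skid between 0.022 and 0.044 m and y of case_2_centre in the frame of skid between 0.022 and 0.044 m and z of case_2_centre in the frame of skid between 0.095 and 0.105 m and angle between the y axis of case_2_centre and the x axis of skid, either way round below 0.14 rad and angle between case_2_centre's own z axis and vertical below 0.06 rad) or (x of case_3_centre in the frame of skid between 0.022 and 0.044 m and y of case_3_centre in the frame of skid between 0.022 and 0.044 m and z of case_3_centre in the frame of skid between 0.095 and 0.105 m and angle between the y axis of case_3_centre and the x axis of skid, either way round below 0.14 rad and angle between case_3_centre's own z axis and vertical below 0.06 rad)) and ((x of case_1_centre in the frame of skid between 0.022 and 0.044 m and y of case_1_centre in the frame of skid between -0.044 and -0.022 m and z of case_1_centre in the frame of skid between 0.095 and 0.105 m and angle between the y axis of case_1_centre and the x axis of skid, either way round below 0.14 rad and angle between case_1_centre's own z axis and vertical below 0.06 rad) or (x of case_2_centre in the frame of skid between 0.022 and 0.044 m and y of case_2_centre in the frame of skid between -0.044 and -0.022 m and z of case_2_centre in the frame of skid between 0.095 and 0.105 m and angle between the y axis of case_2_centre and the x axis of skid, either way round below 0.14 rad and angle between case_2_centre's own z axis and vertical below 0.06 rad) or (x of case_3_centre in the frame of skid between 0.022 and 0.044 m and y of case_3_centre in the frame of skid between -0.044 and -0.022 m and z of case_3_centre in the frame of skid between 0.095 and 0.105 m and angle between the y axis of case_3_centre and the x axis of skid, either way round below 0.14 rad and angle between case_3_centre's own z axis and vertical below 0.06 rad)) and distance of each of lower_single_centre, lower_pair_1_centre, lower_pair_2_centre from where it was at the start of the episode below 0.01 m and linear speed of each of case_1, case_2, case_3 below 0.02 m/s and distance of each of cryo_box, plate_1, tape_0, flask_t25_0, reagent_0, timer, tube50_3 from where it was at the start of the episode below 0.03 m); the robot touches nothing.
It fails at once if a case is dropped: let go, it falls faster than 0.5 m/s (a free fall of over about 13 mm) ((linear speed of case_1 above 0.5 m/s and contact force between the fingers and case_1 below 0.05 N) or (linear speed of case_2 above 0.5 m/s and contact force between the fingers and case_2 below 0.05 N) or (linear speed of case_3 above 0.5 m/s and contact force between the fingers and case_3 below 0.05 N)).
It fails at once if a case of the lower layer is shifted by more than 20 mm (distance of any of lower_single_centre, lower_pair_1_centre, lower_pair_2_centre from where it was at the start of the episode above 0.02 m).
It fails at once if a bystander is moved by more than 30 mm or knocked over (distance of any of cryo_box, plate_1, tape_0, flask_t25_0, reagent_0, timer, tube50_3 from where it was at the start of the episode above 0.03 m or angle between any of cryo_box, plate_1, tape_0, flask_t25_0, reagent_0, timer, tube50_3's own z axis and vertical above 0.5 rad).
It also fails if it takes over 72 s, if anything falls off the work surface, if the arm or the gripper's body presses on something with over 40 N, if the wrist force passes 120 N, or if a joint passes its speed limit or range.

### The arm

A 7-joint arm with a two-finger parallel gripper is mounted at the origin on a cart in front of the work surface, level with it; the furniture and walls round the work are solid. World frame = base frame: x ahead of the robot, y to its left, z up, the work surface at z = 0. Lengths are in m, angles in degrees, forces in N, time in s.
With the tool pointing down it reaches from about 0.4 to 0.875 m from the base axis. Payload 4.4 kg.
Tool frame: the origin (TCP) lies on the mounting face of the last link; the fingertips stand r.tip_extent ahead of it and the grasp point (between the pads) lies 155 mm ahead of it (r.tip_extent is the distance from the TCP to the fingertips, in m); z points along the fingers, y is the line along which they close (so a half turn about z gives the same grasp; the last joint's range is limited). The gripper opens to 85 mm and grips with 20 to 120 N. Pads are 22 mm wide; open, the fingers measure 114 mm over their backs; the gripper's body (76 mm by 85 mm) begins 54 mm behind the grasp point. The pads swing forward as they close: fully open they stand 13 mm farther back than shut.
Start: joints at [-77.109, 36.005, 2.206, 86.941, -1.547, 57.084, -1.146], TCP at [0.186, 0.623, 0.405] pointing down, gripper open.
Joint ranges: [-175.42, 175.42], [-21.48, 121.26], [-71.46, 75.88], [10.55, 141.38], [-63.04, 243.04], [13.31, 113.54], [-168.57, 168.57]. Speed limits (degrees/s): [147.25, 147.25, 180, 180, 180, 180, 180].

### API

Orientations are given as a 3x3 rotation matrix whose columns are the frame's x, y, z axes.
In Python, from rig import r gives the robot as it stands. The module is installed in compiled form; this text tells all that it offers.
- The arm moves only by the shell command python3 -m jog 'ROWS'. ROWS is JSON, a list that holds one entry, the list of rows, each a list of 5 numbers: the closure, from 0 (fully open) to 1 (shut), then the shift along the tool's x, y, z in mm, then the turn about the tool's z in rad. A call has 1 to 20 rows; each row is the pose to reach, as a shift and turn from the pose commanded when the call began, along the tool's axes at that moment; what a row does not reach only later rows make up. A row lasts 1/8 s, in which the tool goes at most 62.5 mm and 10.7 degrees, less where a joint would pass 70% of its speed; a pose out of reach is approached as far as the arm can. A call with a gripper value outside its range is refused whole. The fingers move at their own pace and stop on an object; the grip force is fixed at half the most. Time passes only in rows, so rows that repeat a pose let the fingers close. It gives the time, the measured TCP pose, the force, the opening and the grip force at its end, in the units of the state.
- r.sense(): the state, without advancing time (a new reading comes with each control period).
- r.snapshot(name): name is "scene" or "top" or "wrist"; returns a dict with "pixels" (480x640x3 uint8, red, green, blue), "mtx" (3x3 intrinsics, pixels), "view" (4x4, takes a point from world to camera coordinates). Camera axes: x right, y up, looking along -z (the intrinsics and any distortion apply to the point x, -y, -z); pixel columns grow to the right and rows downward; lengths in m; the calibration is good to about 2 mm. A picture is of the moment at which its call begins. There is no depth.
- r.close_job(): hands the job in; it is judged then, once.
The state is a dict: "time": time; "joint_positions": joint angles; "joint_velocities": joint speeds; "tau": joint torques, N m; "ee_pos": TCP position; "tcp_rot": TCP orientation; "contact_force": force on the tool from outside, world axes, zero at the start; "ft_torque": the same for the moment, N m; "width": finger opening in m; "finger_force": force on a finger pad.
Only numpy, scipy, OpenCV 4.12 (cv2) and the standard library are available. Lean on these libraries where they do the work, as an engineer would, in place of code of your own. Each camera call takes 0.05 s, during which the arm holds its last target. There are 200 camera calls.

## Working session

There is one attempt and no reset: what is moved stays moved. The work goes in short steps, Python scripts to look and compute and a shell command to move; the robot and the scene stay as the last step left them, time stands still between calls to the robot, and variables do not carry over. Pictures are saved under pics/ and viewed, at most 10 in all, crops included, and the job is handed in when it is done.

```bash
mkdir -p pics
python3 - <<'E'
from rig import r
import cv2,numpy as np
s=r.sense();print(s['time'],s['ee_pos'],np.round(s['tcp_rot'],3).tolist(),s['width'],r.tip_extent)
for n in("scene","top"):
    d=r.snapshot(n);cv2.imwrite(f"pics/{n}0.png",d["pixels"][...,::-1]);print(n,np.round(d["mtx"],1).tolist(),np.round(d["view"],3).tolist(),[k for k in d])
E
```

```text
0.0 [0.18626303 0.62242992 0.40377918] [[-0.958, 0.287, -0.001], [0.287, 0.958, -0.002], [-0.0, -0.002, -1.0]] 0.08554474207442749 0.1734
scene [[446.9, 0.0, 317.4], [0.0, 446.9, 246.3], [0.0, 0.0, 1.0]] [[0.72, -0.694, -0.018, -0.372], [0.365, 0.356, 0.86, -0.299], [-0.591, -0.625, 0.51, -0.85], [0.0, 0.0, 0.0, 1.0]] ['pixels', 'mtx', 'view']
top [[534.1, 0.0, 313.2], [0.0, 534.1, 245.6], [0.0, 0.0, 1.0]] [[0.214, -0.977, 0.001, -0.118], [0.92, 0.202, 0.337, -0.526], [-0.329, -0.071, 0.942, -1.608], [0.0, 0.0, 0.0, 1.0]] ['pixels', 'mtx', 'view']
```

View pics/scene0.png

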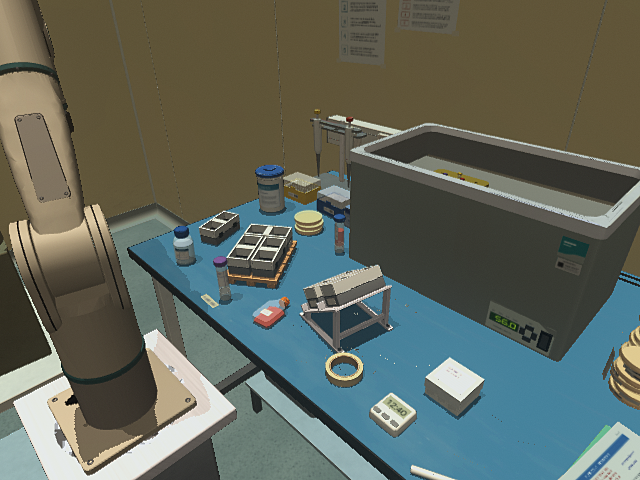

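View pics/top0.png

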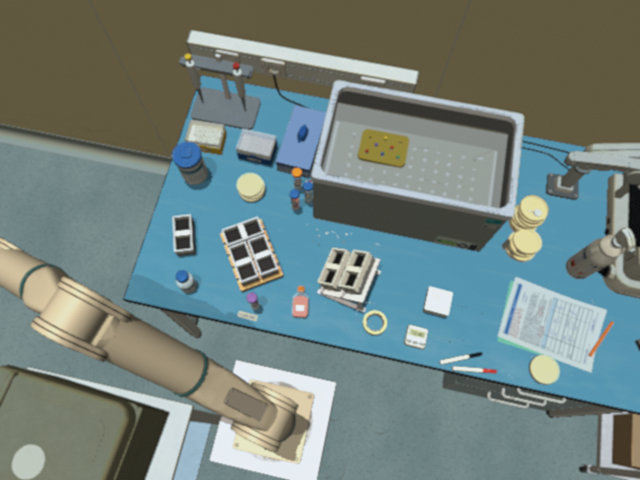

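The scene and top pictures show case_3 at the far left, top (183,234). The skid with its lower layer is at (251,252), and the rack with both tilted cases is at (335..357,270). Bystanders are the bottle (185,282), tube (252,300), flask (300,303), dishes (251,187), tape (375,322), timer (416,335) and card box (438,301).

```bash
cat > h.py <<'E'
import cv2,numpy as np
from rig import r
def ray(d,px):
    K,V=d["mtx"],np.array(d["view"]);R,t=V[:3,:3],V[:3,3]
    p=np.c_[np.atleast_2d(px).astype(float),np.ones(len(np.atleast_2d(px)))]@np.linalg.inv(K).T
    return -R.T@t,(p*[1,-1,-1])@R
def onz(d,px,z):
    c,v=ray(d,px);return c+v*((z-c[2])/v[:,2])[:,None]
def proj(d,P):
    V=np.array(d["view"]);p=np.atleast_2d(P)@V[:3,:3].T+V[:3,3];p=p*[1,-1,-1]@np.array(d["mtx"]).T
    return p[:,:2]/p[:,2:]
def save(d,f):cv2.imwrite("pics/"+f,d["pixels"][...,::-1])
E
python3 - <<'E'
from h import *
d=r.snapshot("top")
for n,p,z in [("c3",(183,234),.05),("skid",(251,252),.075),("rackL",(335,270),.07),("rackU",(357,270),.11),("dish",(251,187),.045),("tube",(252,298),.11),("bottle",(183,275),.1),("flask",(300,303),.02)]:
    print(n,np.round(onz(d,p,z),3)[0])
w=r.snapshot("wrist");save(w,"w0.png");V=np.array(w["view"]);print(np.round(V,3).tolist(),np.round(-V[:3,:3].T@V[:3,3],3),w["mtx"])
E
```

```text
c3 [0.501 0.428 0.05 ]
skid [0.48  0.189 0.075]
rackL [ 0.481 -0.086  0.07 ]
rackU [ 0.483 -0.153  0.11 ]
dish [0.716 0.254 0.045]
tube [0.327 0.142 0.11 ]
bottle [0.354 0.371 0.1  ]
flask [0.364 0.003 0.02 ]
[[0.287, 0.958, -0.001, -0.65], [-0.908, 0.272, -0.318, 0.041], [-0.304, 0.092, 0.948, -0.38], [0.0, 0.0, 0.0, 1.0]] [0.108 0.647 0.372] [[367.40219569   0.         320.98639263]
 [  0.         367.40219569 238.89826265]
 [  0.           0.           1.        ]]
```

View pics/w0.png

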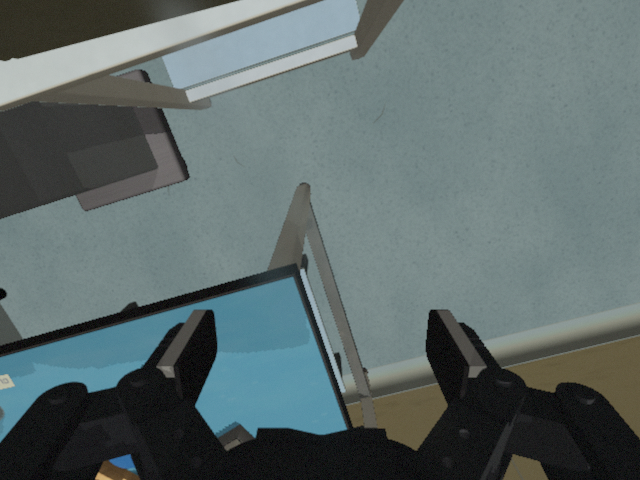

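The wrist picture shows the table corner, with the fingers from row 310 down. The camera sits about 82 mm along tool +x. Next I move to view case_3 and the skid together, with the tool x axis turned to world +y.

```bash
python3 -m jog '[[[0,-389,-240,-120,1.28],[0,-389,-240,-120,1.28],[0,-389,-240,-120,1.28],[0,-389,-240,-120,1.28],[0,-389,-240,-120,1.28],[0,-389,-240,-120,1.28],[0,-389,-240,-120,1.28],[0,-389,-240,-120,1.28],[0,-389,-240,-120,1.28],[0,-389,-240,-120,1.28]]]'
python3 - <<'E'
from h import *
s=r.sense();print(s['time'],s['ee_pos'],np.round(s['tcp_rot'],3).tolist(),np.round(s['joint_positions'],0))
w=r.snapshot("wrist");save(w,"w1.png")
np.savez("w1",**w)
E
```

```text
time: 1.45
ee_pos: [0.4895, 0.2821, 0.5242]
tcp_rot: [[-0.001, 1.0, -0.002], [1.0, 0.001, 0.001], [0.001, -0.002, -1.0]]
contact_force: [0.1, 1.0, 0.3]
width: 0.0852
finger_force: 0.0
1.45 [0.48954975 0.28205422 0.52422933] [[-0.001, 1.0, -0.002], [1.0, 0.001, 0.001], [0.001, -0.002, -1.0]] [-50.  24.  26.  91. -11.  67. -22.]
```

View pics/w1.png

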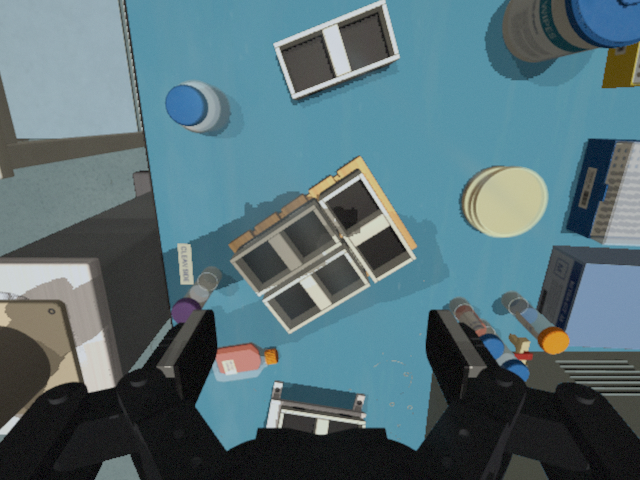

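The wrist picture shows case_3 at (337,50) and the layer with outline corners at about (231,262), (355,168), (414,255) and (290,332). The single lower case is at the right (367,226), so skid +x points right and up. I'll refine this by mask.

Run:
```python
from h import *
d=np.load("w1.npz");im=d["pixels"];hsv=cv2.cvtColor(im,cv2.COLOR_RGB2HSV)
m=((hsv[...,1]<75)&(hsv[...,2]>95)).astype(np.uint8)
big=cv2.resize(im[...,::-1],None,fx=3,fy=3,interpolation=cv2.INTER_CUBIC)
def quad(x0,y0,x1,y1):
    mm=np.zeros_like(m);mm[y0:y1,x0:x1]=m[y0:y1,x0:x1]
    n,l,s,c=cv2.connectedComponentsWithStats(mm);mm[~np.isin(l,[i for i in range(1,n) if s[i,4]>60])]=0
    h=cv2.convexHull(np.argwhere(mm)[:,::-1].astype(np.int32));q=cv2.boxPoints(cv2.minAreaRect(h))
    e=cv2.approxPolyDP(h,6,True)[:,0]
    cv2.polylines(big,[(h*3+1).astype(int)],True,(0,0,255),1);return q,e
for n,b,z in [("c3",(265,0,410,105),.05),("layer",(225,155,425,340),.075)]:
    q,e=quad(*b);P=onz(d,q,z);print(n,"centre",P.mean(0).round(4),"sides",np.linalg.norm(np.diff(P[:3],axis=0),axis=1).round(4),"yaw",[round(float(np.degrees(np.arctan2(*(P[i+1]-P[i])[[1,0]]))),1) for i in (0,1)]);print(np.c_[e,onz(d,e,z)[:,:2].round(4)].tolist())
cv2.imwrite("pics/z1.png",big[0:1030,640:1300][::1][:1030] if 0 else cv2.resize(big[0:1020,630:1320],(541,800))[:600] if 0 else big[440:1020,640:1300])
```

```text
c3 centre [0.507  0.4327 0.05  ] sides [0.1272 0.0613] yaw [18.4, -63.8]
[[399.0, 58.0, 0.5743, 0.4246], [293.0, 99.0, 0.4577, 0.3827], [273.0, 43.0, 0.4375, 0.4391], [385.0, 0.0, 0.5559, 0.4793]]
layer centre [0.4904 0.2049 0.075 ] sides [0.1983 0.1426] yaw [34.3, -53.9]
[[417.0, 246.0, 0.6051, 0.216], [415.0, 259.0, 0.6041, 0.1992], [288.0, 333.0, 0.4462, 0.0948], [230.0, 262.0, 0.378, 0.1949], [228.0, 244.0, 0.3774, 0.2183], [359.0, 155.0, 0.5316, 0.3234]]
```

View pics/z1.png

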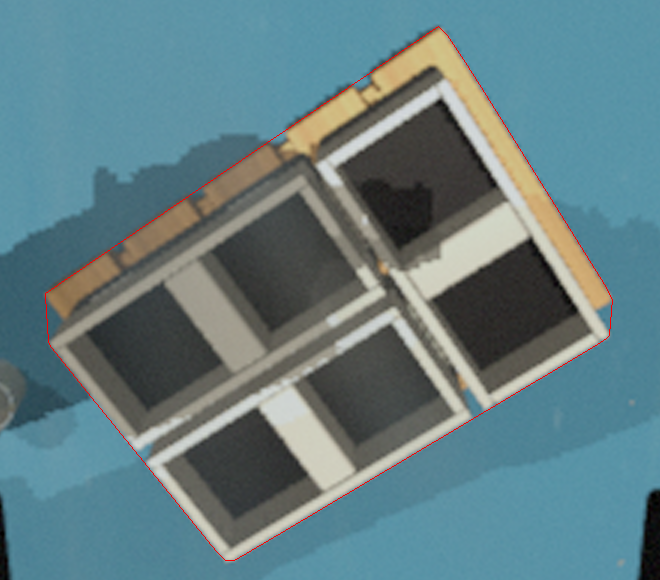

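The zoom shows the layer's rim corners at crop pixels (52,343), (231,560), (608,337) and (443,80). The hull had included the wooden skid, so I'll use these corners.

Run:
```python
from h import *
d=np.load("w1.npz")
q=(np.array([(52,343),(231,560),(608,337),(443,80)])+[640,440]-1)/3
g=cv2.cvtColor(d["pixels"],cv2.COLOR_RGB2GRAY)
P=onz(d,q,.075)[:,:2];print(P.round(4).tolist(),np.linalg.norm(np.roll(P,-1,0)-P,axis=1).round(4))
c=P.mean(0);u=(P[2]+P[3]-P[0]-P[1]);yaw=np.arctan2(u[1],u[0])
v=(P[3]+P[0]-P[2]-P[1]);print("skid",c.round(4),np.degrees(yaw),np.degrees(np.arctan2(v[1],v[0]))-90)
```

```text
[[0.3785, 0.1967], [0.4489, 0.0948], [0.6049, 0.1996], [0.5342, 0.3035]] [0.1238 0.1879 0.1256 0.1887]
skid [0.4916 0.1987] 34.17287179150833 34.4229145526821
```

```bash
python3 -m jog '[[[0.45,149,17,150,-0.335],[0.45,149,17,150,-0.335],[0.45,149,17,150,-0.335],[0.45,149,17,150,-0.335],[0.45,149,17,270,-0.335],[0.45,149,17,280,-0.335],[0.45,149,17,280,-0.335],[0.45,149,17,280,-0.335]]]'
python3 - <<'E'
from h import *
s=r.sense();print(s['time'],s['ee_pos'],np.round(s['tcp_rot'],3).tolist())
w=r.snapshot("wrist");save(w,"w2.png");np.savez("w2",**w)
E
```

```text
time: 2.5
ee_pos: [0.5079, 0.4307, 0.2467]
tcp_rot: [[-0.329, 0.944, 0.002], [0.944, 0.329, 0.001], [0.001, 0.003, -1.0]]
contact_force: [0.1, 0.2, 0.7]
width: 0.0471
finger_force: 0.0
2.5 [0.50794803 0.4307059  0.24669059] [[-0.329, 0.944, 0.002], [0.944, 0.329, 0.001], [0.001, 0.003, -1.0]]
```

View pics/w2.png

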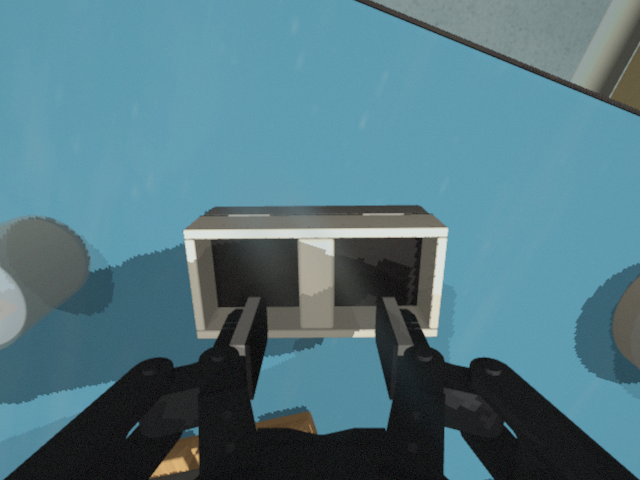

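The picture shows case_3 square to the gripper, with rim corners (185,229), (447,229), (438,338) and (197,338) and the bar at column 317 between the fingers.

Run:
```python
from h import *
d=np.load("w2.npz");P=onz(d,[(185,229),(447,229),(438,338),(197,338)],.05)[:,:2]
c=P.mean(0);s=r.sense();R=np.array(s['tcp_rot']);e=np.array(s['ee_pos'])
print(P.round(4).tolist(),np.linalg.norm(np.roll(P,-1,0)-P,axis=1).round(4),c,R.T@(np.r_[c,.05]-e))
for a,b in((0,1),(3,2)):print(np.degrees(np.arctan2(*(P[b]-P[a])[::-1])))
```

```text
[[0.4383, 0.4404], [0.5545, 0.4807], [0.5756, 0.4252], [0.4571, 0.3842]] [0.1229 0.0593 0.1254 0.0592] [0.50637793 0.43263339] [ 0.00196141 -0.0022908   0.19781223]
19.130742255432416
19.080096575774128
```

```bash
python3 -m jog '[[[0.45,2,-2,20,0],[0.45,2,-2,35,0],[0.45,2,-2,45,0],[0.45,2,-2,45,0],[1,2,-2,45,0],[1,2,-2,45,0],[1,2,-2,45,0],[1,2,-2,45,0],[1,2,-2,45,0],[1,2,-2,45,0]]]'
python3 -m jog '[[[1,0,0,-10,0],[1,0,0,-30,0],[1,0,0,-60,0],[1,0,0,-110,0],[1,0,0,-110,0]]]'
python3 -c "
from h import *
s=r.sense();print(s['time'],s['ee_pos'],np.round(s['tcp_rot'],3).tolist(),s['width'],s['finger_force'])"
```

```text
time: 3.8
ee_pos: [0.505, 0.4316, 0.2003]
tcp_rot: [[-0.329, 0.944, 0.001], [0.944, 0.329, 0.001], [0.0, 0.001, -1.0]]
contact_force: [-0.6, -0.1, 5.6]
width: 0.0167
finger_force: 60.4
time: 4.42
ee_pos: [0.5062, 0.4323, 0.3153]
tcp_rot: [[-0.329, 0.944, 0.007], [0.944, 0.329, 0.006], [0.003, 0.009, -1.0]]
contact_force: [0.5, 0.6, -1.7]
width: 0.0166
finger_force: 59.7
4.425 [0.50622899 0.4323305  0.31531059] [[-0.329, 0.944, 0.007], [0.944, 0.329, 0.006], [0.003, 0.009, -1.0]] 0.016647239168535777 59.70516264438629
```

```bash
python3 -m jog '[[[1,-60,-22,-10,-0.1],[1,-120,-45,-10,-0.264],[1,-175,-66,-10,-0.264],[1,-175,-66,-10,-0.264],[1,-175,-66,-10,-0.264],[1,-175,-66,-10,-0.264]]]'
python3 -c "
from h import *
s=r.sense();print(s['time'],s['ee_pos'],np.round(s['tcp_rot'],3).tolist())
w=r.snapshot('wrist');save(w,'w3.png')"
```

```text
time: 5.18
ee_pos: [0.4996, 0.2463, 0.3195]
tcp_rot: [[-0.566, 0.824, -0.0], [0.824, 0.566, 0.001], [0.001, 0.0, -1.0]]
contact_force: [0.9, 0.4, -2.0]
width: 0.0169
finger_force: 59.7
5.175 [0.4995568  0.24629369 0.31954815] [[-0.566, 0.824, -0.0], [0.824, 0.566, 0.001], [0.001, 0.0, -1.0]]
```

View pics/w3.png

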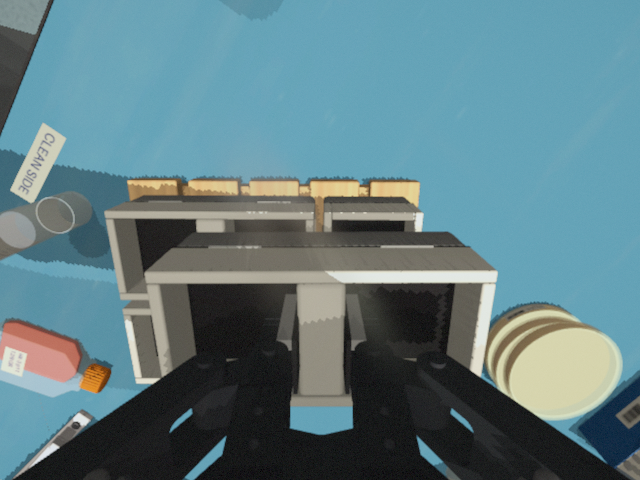

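The picture shows case_3 held square over the pair(+y) slot. The lower layer's +y rim corners are visible at (106,213) and (421,212), so I'll check the skid estimate with them.

Run:
```python
from h import *
d=r.snapshot("wrist")
P=onz(d,[(105.5,215),(421.5,213)],.075)[:,:2];a=np.radians(34.3);R=np.array([[np.cos(a),-np.sin(a)],[np.sin(a),np.cos(a)]])
print(P,(P-[.4916,.1987])@R)
u=P[1]-P[0];print(np.degrees(np.arctan2(u[1],u[0])))
Q=onz(d,[(146,278),(497,277)],.3195-.1505);print((Q[:,:2]-[.4916,.1987])@R)
```

```text
[[0.37931622 0.19534628]
 [0.53423767 0.30311165]] [[-0.09464735  0.06050433]
 [ 0.09406159  0.06222685]]
34.82297584027745
[[-0.02774167  0.06246066]
 [ 0.09622777  0.06316557]]
```

```bash
python3 -m jog '[[[1,-2,-1,15,0],[1,-2,-1,28,0],[1,-2,-1,35,0],[1,-2,-1,39,0],[1,-2,-1,41,0],[1,-2,-1,42,0],[1,-2,-1,42,0]]]'
python3 -c "
from h import *
s=r.sense();print(s['time'],s['ee_pos'],s['contact_force'])"
```

```text
time: 6.15
ee_pos: [0.5002, 0.2424, 0.2779]
tcp_rot: [[-0.564, 0.826, 0.0], [0.826, 0.564, 0.0], [0.0, 0.0, -1.0]]
contact_force: [0.5, 0.6, -1.7]
width: 0.0171
finger_force: 59.6
6.15 [0.50023369 0.24236855 0.2779203 ] [ 0.49616163  0.63426544 -1.7466548 ]
```

```bash
python3 -m jog '[[[1,0,0,1,0],[1,0,0,2,0],[1,0,0,2,0]]]'; python3 -m jog '[[[1,0,0,1,0],[1,0,0,1,0]]]'
```

```text
time: 6.52
ee_pos: [0.5001, 0.2423, 0.2757]
tcp_rot: [[-0.564, 0.826, -0.0], [0.826, 0.564, -0.0], [0.0, -0.0, -1.0]]
contact_force: [0.7, -0.2, -2.7]
width: 0.0168
finger_force: 59.7
time: 6.78
ee_pos: [0.5002, 0.2423, 0.2753]
tcp_rot: [[-0.564, 0.826, 0.0], [0.826, 0.564, 0.0], [0.0, 0.0, -1.0]]
contact_force: [-2.0, -0.9, 4.8]
width: 0.0166
finger_force: 60.6
```

```bash
python3 -m jog '[[[0.8,0,0,0,0],[0.6,0,0,0,0],[0.45,0,0,0,0],[0.45,0,0,0,0],[0.45,0,0,-20,0],[0.45,0,0,-70,0],[0.45,-40,-30,-130,0.2],[0.45,-80,-60,-175,0.4],[0.45,-296,-226,-175,0.75],[0.45,-296,-226,-175,0.75],[0.45,-296,-226,-175,0.75],[0.45,-296,-226,-175,0.75],[0.45,-296,-226,-175,0.75],[0.45,-296,-226,-175,0.75],[0.45,-296,-226,-175,0.75],[0.45,-296,-226,-175,0.75]]]'
python3 -c "
from h import *
s=r.sense();print(s['time'])
w=r.snapshot('wrist');save(w,'w4.png');np.savez('w4',**w)"
```

```text
time: 8.78
ee_pos: [0.4807, -0.128, 0.4494]
tcp_rot: [[0.148, 0.989, -0.0], [0.989, -0.148, 0.001], [0.001, -0.001, -1.0]]
contact_force: [-0.2, -0.5, 0.9]
width: 0.0471
finger_force: 0.0
8.775
```

View pics/w4.png

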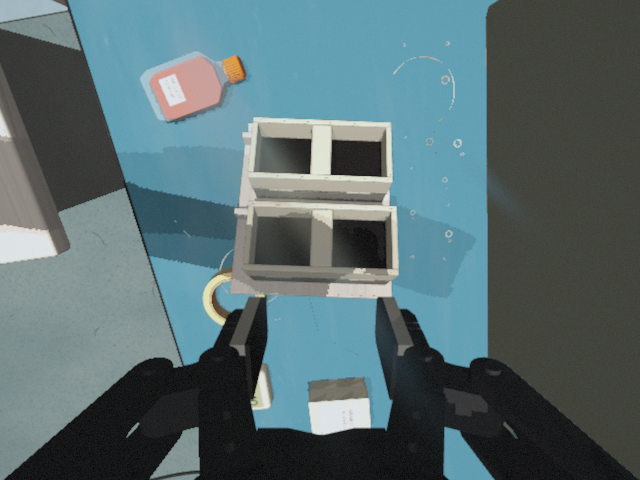

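The picture shows both rack cases. The case_1 rim has corners of about (254,118), (391,122), (391,180) and (249,173), with its bar at column 321. The case_2 rim has about (247,201), (397,206), (397,272) and (243,265). I'll sharpen these with intensity profiles instead of another picture.

Run:
```python
from h import *
d=np.load("w4.npz");g=cv2.cvtColor(d["pixels"],cv2.COLOR_RGB2GRAY)
for c in(275,321,365):print("col",c,"from row108:",g[108:296,c].tolist())
for rw in(132,160,218,250):print("row",rw,"L236:",g[rw,236:266].tolist(),"bar305:",g[rw,305:340].tolist(),"R380:",g[rw,378:404].tolist())
```

```text
col 275 from row108: [144, 145, 146, 144, 145, 143, 145, 143, 146, 142, 201, 223, 225, 226, 201, 176, 177, 176, 175, 174, 175, 175, 173, 175, 174, 173, 173, 173, 173, 131, 65, 66, 72, 68, 73, 72, 75, 78, 77, 81, 80, 83, 85, 88, 88, 89, 93, 91, 92, 96, 95, 98, 100, 100, 101, 101, 103, 104, 104, 102, 101, 102, 101, 100, 111, 191, 215, 214, 215, 206, 185, 174, 173, 174, 174, 172, 172, 172, 170, 170, 170, 189, 167, 123, 118, 122, 118, 112, 107, 102, 118, 137, 138, 154, 186, 199, 189, 199, 191, 168, 163, 162, 162, 159, 160, 159, 159, 159, 133, 89, 68, 66, 68, 66, 65, 65, 65, 64, 58, 61, 61, 61, 58, 57, 61, 60, 64, 60, 61, 60, 61, 59, 56, 57, 57, 59, 57, 56, 61, 57, 56, 60, 59, 59, 60, 58, 57, 55, 56, 58, 59, 54, 55, 59, 57, 57, 65, 111, 130, 132, 133, 134, 131, 121, 115, 114, 116, 115, 118, 102, 85, 78, 79, 120, 139, 136, 137, 139, 138, 140, 141, 139, 138, 138, 147, 162, 152, 144]
col 321 from row108: [146, 144, 145, 144, 144, 146, 145, 146, 146, 144, 146, 158, 206, 224, 225, 227, 198, 201, 222, 223, 224, 223, 224, 224, 223, 224, 225, 224, 223, 225, 223, 224, 224, 224, 224, 224, 224, 224,
[... 2775 characters left out ...]
 170, 172, 189, 202, 202, 204, 202, 205, 205, 205, 205, 207, 206, 208, 215, 221, 209, 168, 138, 147, 146, 147, 145, 147, 147] R380: [169, 168, 167, 166, 162, 163, 161, 141, 113, 98, 89, 92, 91, 179, 219, 223, 224, 223, 202, 149, 128, 130, 130, 130, 132, 131]
row 250 L236: [138, 137, 138, 137, 137, 138, 137, 130, 127, 134, 134, 134, 132, 116, 97, 93, 91, 95, 88, 72, 58, 58, 65, 58, 60, 58, 59, 59, 59, 64] bar305: [58, 55, 58, 54, 58, 99, 126, 133, 134, 135, 135, 135, 133, 133, 135, 133, 136, 133, 133, 134, 134, 134, 135, 134, 136, 132, 116, 86, 66, 67, 64, 64, 65, 62, 57] R380: [35, 35, 34, 33, 37, 34, 19, 27, 68, 86, 85, 85, 85, 85, 161, 201, 210, 209, 209, 190, 145, 130, 130, 128, 130, 129]
```

Run:
```python
from h import *
from scipy.optimize import least_squares
d=np.load("w4.npz");t=np.radians(35);s=r.sense();T=np.array(s['tcp_rot']);e=np.array(s['ee_pos'])
Q={1:[(252.7,116.9),(390.7,121.9),(392.2,181.8),(246.9,176.6)],2:[(248.9,200.3),(396.1,205.6),(398.2,275),(241.1,269.5)]}
def pts(p,tt=t): # low-left(-x world), low-right, high-right, high-left ; L along length, D downhill horizontal
    a=p[3];L=np.array([np.cos(a),np.sin(a),0]);H=np.array([-np.sin(a),np.cos(a),0]);D=H*np.cos(tt)-np.array([0,0,np.sin(tt)])
    return p[:3]+np.array([-.063*L+.03*D,.063*L+.03*D,.063*L-.03*D,-.063*L-.03*D])
for k,q in Q.items():
    f=lambda p:(proj(d,pts(p))-q).ravel()
    o=least_squares(f,[.48,-.1,.1,-.15]);print(k,o.x.round(4),"yaw",np.degrees(o.x[3]).round(2),"res",o.fun.round(1),"tool",(T.T@(o.x[:3]-e)).round(4))
    f5=lambda p:(proj(d,pts(p,p[4]))-q).ravel();o=least_squares(f5,[.48,-.1,.1,-.15,.6]);print(o.x.round(4))
```

```text
1 [ 0.4888 -0.0734  0.0821 -0.1841] yaw -10.55 res [-0.  -0.1 -0.1  0.   0.1  0.   0.1  0.1] tool [5.500e-02 1.000e-04 3.674e-01]
[ 0.4888 -0.0734  0.0822 -0.1841  0.6138]
2 [ 0.4793 -0.14    0.1286 -0.1873] yaw -10.73 res [-0.6 -0.2  0.1  0.1 -0.1  0.1  0.6 -0. ] tool [-0.0122  0.0005  0.3209]
[ 0.4793 -0.1399  0.1288 -0.1874  0.6269]
```

```bash
python3 -m jog '[[[0.45,-15,0,60,0.037],[0.45,-15,0,110,0.037],[0.45,-15,0,140,0.037],[0.45,-15,0,155,0.037],[0.45,-15,0,165,0.037],[0.45,-15,0,165,0.037],[0.45,-15,0,165,0.037],[1,-15,0,165,0.037],[1,-15,0,165,0.037],[1,-15,0,165,0.037],[1,-15,0,165,0.037],[1,-15,0,165,0.037],[1,-15,0,165,0.037]]]'
```

```text
time: 10.45
ee_pos: [0.4783, -0.1445, 0.2855]
tcp_rot: [[0.187, 0.982, 0.001], [0.982, -0.187, -0.0], [0.0, 0.001, -1.0]]
contact_force: [-0.4, 1.1, 6.0]
width: 0.0167
finger_force: 59.0
```

```bash
python3 -m jog '[[[1,3,0,-5,0],[1,9,0,-15,0],[1,20,0,-35,0],[1,35,0,-65,0],[1,50,0,-110,0],[1,50,0,-150,0],[1,50,0,-150,0],[1,50,0,-150,0]]]'
python3 -c "
from h import *
w=r.snapshot('wrist');save(w,'w5.png');np.savez('w5',**w)"
```

```text
time: 11.45
ee_pos: [0.4869, -0.0947, 0.4342]
tcp_rot: [[0.186, 0.982, -0.001], [0.982, -0.186, 0.001], [0.0, -0.001, -1.0]]
contact_force: [-0.4, 0.3, -2.3]
width: 0.0166
finger_force: 58.9
```

View pics/w5.png

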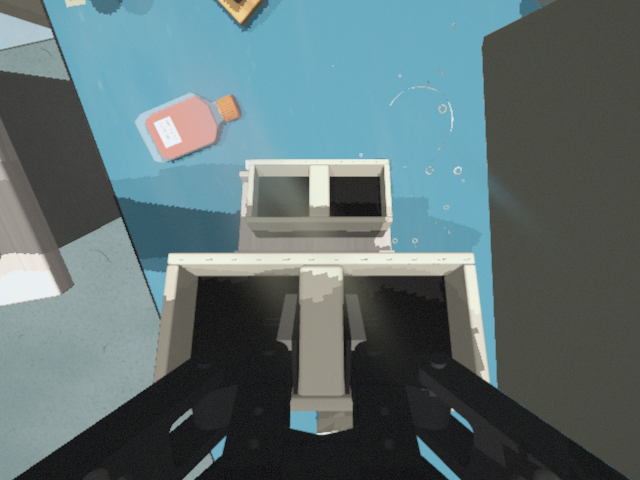

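The picture shows case_2 held, still tilted, with its low rim edge at row 256, cols 167–475. Case_1 is undisturbed below it. I'll level case_2 on the free table between rack and skid.

```bash
python3 -m jog '[[[1,62,12,0,0],[1,124,24,0,0],[1,184,34,0,0],[1,184,34,60,0],[1,184,34,120,0],[1,184,34,170,0],[1,184,34,200,0],[1,184,34,209,0],[1,184,34,209,0]]]'
python3 -m jog '[[[1,0,0,5,0],[1,0,0,8,0],[1,0,0,8,0]]]'
```

```text
time: 12.62
ee_pos: [0.5551, 0.0788, 0.2251]
tcp_rot: [[0.187, 0.982, -0.001], [0.982, -0.187, -0.0], [-0.001, -0.001, -1.0]]
contact_force: [0.4, 0.2, -0.8]
width: 0.0165
finger_force: 58.8
time: 13.0
ee_pos: [0.5553, 0.0792, 0.2181]
tcp_rot: [[0.187, 0.982, 0.001], [0.982, -0.187, 0.0], [0.0, 0.001, -1.0]]
contact_force: [0.1, 0.1, -2.8]
width: 0.0167
finger_force: 58.9
```

```bash
python3 -m jog '[[[1,0,0,2,0],[1,0,0,3,0],[1,0,0,3,0]]]';python3 -m jog '[[[1,0,0,1,0],[1,0,0,2,0],[1,0,0,2,0]]]'
```

```text
time: 13.38
ee_pos: [0.5552, 0.0791, 0.2146]
tcp_rot: [[0.187, 0.982, -0.0], [0.982, -0.187, 0.0], [-0.0, -0.0, -1.0]]
contact_force: [0.8, 0.3, -2.2]
width: 0.017
finger_force: 58.9
time: 13.75
ee_pos: [0.5553, 0.0791, 0.2129]
tcp_rot: [[0.187, 0.982, 0.0], [0.982, -0.187, 0.0], [0.0, 0.0, -1.0]]
contact_force: [-0.7, 0.2, 1.4]
width: 0.0167
finger_force: 59.5
```

```bash
python3 -m jog '[[[1,-1,0,2,0],[1,-3,0,2.5,0],[1,-5.5,0,2.7,0],[1,-8.5,0,3,0],[1,-8.5,0,3,0]]]'
cat > e.py <<'E'
from h import *
# low rim edge of the held case in the wrist view: rows along bar column and outer columns
w=r.snapshot('wrist');g=cv2.cvtColor(w['pixels'],cv2.COLOR_RGB2GRAY).astype(int)
hs=cv2.cvtColor(w['pixels'],cv2.COLOR_RGB2HSV)
m=(hs[...,1]<60)&(hs[...,2]>110);
for row in range(200,330,8):
    c=np.flatnonzero(m[row,100:540]);print(row,(c.min()+100,c.max()+100,len(c)) if len(c) else None,end=' ')
print();print('col321',g[200:330:2,321].tolist());print('col400',g[200:330:2,400].tolist())
E
python3 e.py
```

```text
time: 14.38
ee_pos: [0.5543, 0.0742, 0.2122]
tcp_rot: [[0.185, 0.983, 0.002], [0.983, -0.185, 0.007], [0.007, 0.001, -1.0]]
contact_force: [-3.5, 7.4, 20.2]
width: 0.0166
finger_force: 62.6
200 (np.int64(140), np.int64(163), 24) 208 (np.int64(100), np.int64(156), 27) 216 (np.int64(100), np.int64(149), 37) 224 (np.int64(100), np.int64(142), 42) 232 (np.int64(100), np.int64(135), 36) 240 (np.int64(100), np.int64(128), 29) 248 (np.int64(100), np.int64(121), 22) 256 (np.int64(100), np.int64(476), 325) 264 (np.int64(100), np.int64(476), 316) 272 (np.int64(164), np.int64(477), 213) 280 (np.int64(163), np.int64(478), 71) 288 (np.int64(162), np.int64(479), 70) 296 (np.int64(161), np.int64(480), 71) 304 (np.int64(160), np.int64(490), 77) 312 (np.int64(160), np.int64(481), 67) 320 (np.int64(159), np.int64(482), 67) 328 (np.int64(158), np.int64(483), 67) 
col321 [135, 137, 137, 136, 136, 137, 136, 136, 138, 135, 137, 136, 138, 136, 136, 137, 129, 98, 94, 94, 92, 92, 94, 95, 93, 91, 186, 205, 207, 208, 208, 197, 143, 188, 210, 210, 211, 212, 211, 184, 153, 154, 156, 154, 156, 156, 154, 154, 154, 156, 157, 139, 128, 129, 127, 129, 127, 129, 128, 127, 128, 129, 129, 128, 127]
col400 [135, 136, 135, 135, 136, 138, 137, 138, 137, 137, 135, 137, 136, 136, 137, 135, 110, 76, 67, 66, 66, 70, 67, 65, 66, 65, 195, 213, 215, 215, 216, 200, 160, 158, 155, 144, 111, 31, 38, 36, 31, 36, 32, 37, 39, 37, 40, 39, 14, 26, 16, 27, 27, 20, 22, 23, 20, 23, 22, 17, 25, 19, 23, 29, 24]
```

```bash
python3 -m jog '[[[1,-3,0,2,0],[1,-6,0,3,0],[1,-9,0,4,0],[1,-12,0,5,0],[1,-12,0,5,0]]]'
python3 e.py | tail -2 | cut -c1-240
```

```text
time: 15.05
ee_pos: [0.5519, 0.0611, 0.2075]
tcp_rot: [[0.186, 0.983, 0.002], [0.983, -0.186, 0.005], [0.005, 0.001, -1.0]]
contact_force: [-5.2, 4.6, 23.6]
width: 0.0169
finger_force: 72.5
col321 [138, 137, 137, 137, 137, 136, 138, 137, 135, 135, 135, 137, 137, 135, 121, 115, 89, 89, 92, 94, 95, 92, 90, 91, 94, 146, 202, 207, 208, 209, 209, 195, 153, 197, 211, 212, 213, 213, 214, 215, 214, 190, 164, 165, 164, 164, 165, 162, 1
col400 [136, 135, 138, 137, 136, 135, 135, 139, 137, 135, 138, 136, 137, 135, 111, 85, 68, 70, 68, 67, 66, 68, 68, 67, 29, 150, 212, 215, 217, 217, 216, 184, 68, 62, 62, 62, 59, 63, 60, 60, 62, 64, 62, 62, 61, 64, 64, 66, 63, 46, 18, 25, 25
```

```bash
python3 -m jog '[[[1,-3,0,1,0],[1,-6,0,2,0],[1,-9,0,2.5,0],[1,-12,0,3,0],[1,-12,0,3,0]]]'
python3 e.py | tail -2 | cut -c1-240
```

```text
time: 15.72
ee_pos: [0.5502, 0.0501, 0.2034]
tcp_rot: [[0.185, 0.983, 0.003], [0.983, -0.185, 0.005], [0.006, 0.002, -1.0]]
contact_force: [-1.5, 6.2, 12.7]
width: 0.0165
finger_force: 70.4
col321 [136, 138, 136, 139, 135, 136, 136, 137, 139, 136, 137, 137, 136, 137, 140, 133, 95, 98, 89, 87, 92, 88, 104, 105, 105, 109, 107, 128, 203, 209, 210, 210, 210, 197, 148, 198, 211, 215, 213, 214, 214, 216, 215, 216, 215, 166, 164, 165
col400 [133, 138, 137, 135, 136, 137, 135, 135, 138, 136, 136, 135, 135, 136, 137, 137, 96, 67, 60, 37, 6, 14, 29, 69, 81, 82, 85, 126, 209, 217, 217, 216, 216, 212, 66, 60, 61, 60, 62, 61, 58, 59, 58, 58, 58, 59, 57, 54, 58, 61, 27, 23, 23
```

```bash
python3 -m jog '[[[1,-3,0,1,0],[1,-6,0,1.5,0],[1,-8,0,2,0],[1,-8,0,2,0]]]'
python3 -m jog '[[[0.9,0,0,-1,0],[0.8,0,0,-2,0],[0.7,0,0,-2,0],[0.6,0,0,-2,0],[0.45,0,0,-2,0],[0.45,0,0,-20,0],[0.45,0,0,-40,0],[0.45,0,0,-40,0],[0.45,0,0,-40,0]]]'
python3 e.py
```

```text
time: 16.27
ee_pos: [0.5491, 0.0418, 0.2013]
tcp_rot: [[0.185, 0.983, 0.004], [0.983, -0.185, 0.004], [0.005, 0.003, -1.0]]
contact_force: [-0.3, 5.7, 10.6]
width: 0.0172
finger_force: 67.3
time: 17.4
ee_pos: [0.5476, 0.0395, 0.2399]
tcp_rot: [[0.187, 0.982, 0.0], [0.982, -0.187, 0.0], [0.0, 0.0, -1.0]]
contact_force: [0.3, 0.3, 0.3]
width: 0.0469
finger_force: 0.0
200 None 208 None 216 None 224 (np.int64(199), np.int64(480), 93) 232 (np.int64(104), np.int64(452), 194) 240 (np.int64(114), np.int64(458), 277) 248 (np.int64(185), np.int64(456), 59) 256 (np.int64(186), np.int64(456), 61) 264 (np.int64(187), np.int64(455), 60) 272 (np.int64(188), np.int64(454), 60) 280 (np.int64(189), np.int64(453), 58) 288 (np.int64(190), np.int64(463), 60) 296 (np.int64(192), np.int64(451), 55) 304 (np.int64(193), np.int64(450), 54) 312 (np.int64(194), np.int64(453), 56) 320 (np.int64(195), np.int64(448), 52) 328 (np.int64(196), np.int64(469), 59) 
col321 [135, 134, 136, 138, 137, 137, 81, 78, 79, 80, 85, 100, 113, 116, 117, 117, 114, 118, 147, 206, 207, 207, 207, 176, 199, 206, 208, 209, 210, 184, 160, 161, 161, 161, 162, 163, 161, 163, 161, 163, 162, 162, 135, 135, 134, 132, 133, 136, 133, 135, 133, 133, 133, 134, 133, 132, 133, 132, 134, 133, 132, 130, 131, 132, 130]
col400 [138, 138, 135, 138, 135, 134, 69, 61, 43, 16, 18, 19, 35, 101, 107, 109, 100, 110, 143, 214, 217, 217, 217, 164, 42, 43, 42, 44, 40, 45, 45, 48, 44, 42, 41, 25, 26, 27, 24, 24, 22, 27, 22, 23, 16, 21, 25, 23, 23, 24, 19, 10, 22, 22, 22, 34, 68, 79, 77, 75, 71, 73, 70, 72, 71]
```

Run:
```python
from h import *
w=r.snapshot('wrist');s=r.sense();T=np.array(s['tcp_rot']);e=np.array(s['ee_pos'])
g=cv2.cvtColor(w['pixels'],cv2.COLOR_RGB2GRAY)
def edge(c): 
    col=g[225:246,c].astype(float);i=np.flatnonzero(col>160)[0];return 225+i-1+(160-col[i-1])/(col[i]-col[i-1])
cs=[200,230,280,321,370,410,440];ed=[edge(c) for c in cs];print(np.round(ed,1))
k=np.polyfit(cs,ed,1);print(k[0])
print(g[239,176:196].tolist(),g[239,448:468].tolist())
for L,Rr in((184,457.5),):
    P=onz(w,[(L,np.polyval(k,L)),(Rr,np.polyval(k,Rr))],.05);print(np.linalg.norm(P[1]-P[0]),[(T.T@(p-e)).round(4) for p in P],((T.T@(P.mean(0)-e))-[.03,0,0]).round(4))
```

```text
[236.3 236.3 236.3 236.4 236.4 236.4 236.4]
0.0006108917660830339
[135, 136, 135, 137, 134, 136, 137, 136, 186, 214, 216, 216, 216, 216, 216, 217, 216, 217, 216, 217] [217, 216, 216, 216, 217, 217, 217, 216, 216, 216, 204, 167, 133, 134, 137, 134, 136, 137, 134, 135]
0.12357014702073396 [array([ 0.031 , -0.0614,  0.1894]), array([0.0309, 0.0621, 0.1892])] [0.001  0.0003 0.1893]
```

```bash
python3 -m jog '[[[0.45,1,0,20,0],[0.45,1,0,32,0],[0.45,1,0,38,0],[0.45,1,0,38,0],[0.8,1,0,38,0],[1,1,0,38,0],[1,1,0,38,0],[1,1,0,38,0],[1,1,0,38,0],[1,1,0,38,0],[1,1,0,20,0],[1,1,0,-20,0],[1,1,0,-70,0],[1,1,0,-110,0],[1,1,0,-110,0],[1,1,0,-110,0]]]'
```

```text
time: 19.5
ee_pos: [0.5472, 0.0406, 0.3494]
tcp_rot: [[0.187, 0.982, -0.001], [0.982, -0.187, 0.0], [0.0, -0.001, -1.0]]
contact_force: [-0.6, 0.8, -2.1]
width: 0.0164
finger_force: 59.6
```

```bash
python3 -m jog '[[[1,40,-10,0,-0.18],[1,80,-20,0,-0.36],[1,120,-30,0,-0.54],[1,145,-37,0,-0.72],[1,145,-37,0,-0.789],[1,145,-37,0,-0.789],[1,145,-37,0,-0.789],[1,145,-37,0,-0.789]]]'
```

```text
time: 20.5
ee_pos: [0.5386, 0.1892, 0.3493]
tcp_rot: [[-0.564, 0.826, -0.001], [0.826, 0.564, -0.001], [0.0, -0.001, -1.0]]
contact_force: [-0.2, -0.7, -1.5]
width: 0.0166
finger_force: 59.6
```

```bash
python3 -m jog '[[[1,0,-1,25,0],[1,0,-1,50,0],[1,0,-1,62,0],[1,0,-1,68,0],[1,0,-1,71,0],[1,0,-1,72,0],[1,0,-1,73,0],[1,0,-1,73,0]]]'; python3 -m jog '[[[1,0,0,0.5,0],[1,0,0,1,0],[1,0,0,1,0]]]'
```

```text
time: 21.5
ee_pos: [0.538, 0.1892, 0.2773]
tcp_rot: [[-0.566, 0.825, 0.001], [0.825, 0.566, 0.0], [-0.0, 0.001, -1.0]]
contact_force: [-0.5, -0.2, 2.0]
width: 0.0171
finger_force: 60.0
time: 21.88
ee_pos: [0.538, 0.1891, 0.2773]
tcp_rot: [[-0.565, 0.825, 0.001], [0.825, 0.565, 0.001], [0.0, 0.001, -1.0]]
contact_force: [-2.0, -0.5, 11.4]
width: 0.0168
finger_force: 61.3
```

```bash
python3 -m jog '[[[0.8,0,0,-1,0],[0.6,0,0,-1,0],[0.45,0,0,-1,0],[0.45,0,0,-1,0],[0.45,0,0,-25,0],[0.45,0,0,-75,0],[0.45,-40,-40,-110,0.18],[0.45,-80,-80,-110,0.36],[0.45,-120,-120,-110,0.54],[0.45,-160,-160,-110,0.72],[0.45,-191,-191,-110,0.785],[0.45,-191,-191,-80,0.785],[0.45,-191,-191,-43,0.785],[0.45,-191,-191,-43,0.785],[0.45,-191,-191,-43,0.785]]]'
```

```text
time: 23.75
ee_pos: [0.4887, -0.0766, 0.3195]
tcp_rot: [[0.183, 0.983, 0.001], [0.983, -0.183, -0.0], [-0.0, 0.001, -1.0]]
contact_force: [-0.2, -0.3, 0.2]
width: 0.0472
finger_force: 0.0
```

```bash
python3 -m jog '[[[0.45,0,-0.5,40,0],[0.45,0,-0.5,65,0],[0.45,0,-0.5,76,0],[0.45,0,-0.5,82,0],[0.45,0,-0.5,82,0],[0.45,0,-0.5,82,0],[0.8,0,-0.5,82,0],[1,0,-0.5,82,0],[1,0,-0.5,82,0],[1,0,-0.5,82,0],[1,0,-0.5,82,0],[1,0,-0.5,82,0]]]'
```

```text
time: 25.25
ee_pos: [0.488, -0.0763, 0.2373]
tcp_rot: [[0.183, 0.983, 0.001], [0.983, -0.183, 0.0], [0.0, 0.001, -1.0]]
contact_force: [-0.6, 0.9, 5.4]
width: 0.0165
finger_force: 59.5
```

```bash
python3 -m jog '[[[1,3,0,-5,0],[1,9,0,-15,0],[1,20,0,-35,0],[1,35,0,-65,0],[1,50,0,-90,0],[1,110,20,-90,0],[1,165,38,-70,0],[1,165,38,-30,0],[1,165,38,5,0],[1,165,38,13,0],[1,165,38,18,0],[1,165,38,18,0]]]'; python3 -m jog '[[[1,0,0,2,0],[1,0,0,4,0],[1,0,0,6,0],[1,0,0,6,0]]]'; python3 e.py | tail -2 | cut -c1-240
```

```text
time: 26.75
ee_pos: [0.5558, 0.0788, 0.2197]
tcp_rot: [[0.183, 0.983, 0.002], [0.983, -0.183, 0.0], [0.001, 0.001, -1.0]]
contact_force: [-0.5, -0.5, -1.8]
width: 0.0172
finger_force: 59.0
time: 27.25
ee_pos: [0.5553, 0.0789, 0.2126]
tcp_rot: [[0.183, 0.983, -0.0], [0.983, -0.183, 0.0], [0.0, -0.0, -1.0]]
contact_force: [0.0, 1.1, -2.7]
width: 0.0168
finger_force: 59.0
col321 [136, 135, 136, 135, 138, 136, 135, 135, 135, 135, 136, 136, 135, 135, 135, 134, 136, 136, 129, 96, 87, 91, 90, 91, 91, 88, 92, 88, 87, 161, 205, 205, 208, 209, 206, 126, 159, 168, 151, 151, 151, 150, 151, 152, 153, 152, 153, 153, 15
col400 [135, 134, 136, 135, 137, 138, 136, 136, 132, 136, 137, 137, 136, 137, 137, 135, 136, 134, 135, 96, 66, 68, 67, 67, 68, 71, 65, 67, 70, 163, 212, 214, 214, 215, 213, 157, 153, 153, 150, 149, 88, 30, 27, 35, 23, 21, 20, 22, 22, 22, 11
```

Not in contact yet; I'll press, then follow the same arc.

```bash
python3 -m jog '[[[1,0,0,1.5,0],[1,0,0,3,0],[1,0,0,3,0]]]'; python3 -m jog '[[[1,-2,0,1.5,0],[1,-5,0,2.5,0],[1,-8.5,0,3,0],[1,-12,0,5,0],[1,-16,0,6.5,0],[1,-20,0,8,0],[1,-20,0,8,0]]]'
```

```text
time: 27.68
ee_pos: [0.5554, 0.0787, 0.2115]
tcp_rot: [[0.183, 0.983, 0.001], [0.983, -0.183, 0.001], [0.001, 0.0, -1.0]]
contact_force: [-3.5, 0.2, 14.3]
width: 0.0168
finger_force: 61.6
time: 28.55
ee_pos: [0.5523, 0.0621, 0.2059]
tcp_rot: [[0.182, 0.983, 0.002], [0.983, -0.182, 0.008], [0.008, 0.001, -1.0]]
contact_force: [-7.5, 6.5, 35.4]
width: 0.0173
finger_force: 85.1
```

```bash
python3 -m jog '[[[1,-3,0,0,0],[1,-6,0,0.5,0],[1,-9,0,1,0],[1,-12,0,1.5,0],[1,-12,0,1.5,0]]]'; python3 -m jog '[[[1,-3,0,1,0],[1,-6,0,1.5,0],[1,-8,0,2,0],[1,-8,0,2,0]]]';  python3 e.py | tail -2 | cut -c1-240
```

```text
time: 29.18
ee_pos: [0.5507, 0.0505, 0.2023]
tcp_rot: [[0.181, 0.984, 0.003], [0.983, -0.181, 0.006], [0.006, 0.002, -1.0]]
contact_force: [-1.6, 7.1, 14.4]
width: 0.0169
finger_force: 71.1
time: 29.68
ee_pos: [0.5495, 0.0423, 0.2]
tcp_rot: [[0.181, 0.983, 0.004], [0.983, -0.181, 0.005], [0.006, 0.003, -1.0]]
contact_force: [0.1, 6.3, 10.8]
width: 0.0168
finger_force: 67.5
col321 [151, 151, 150, 150, 150, 150, 151, 150, 149, 152, 149, 150, 152, 152, 152, 152, 150, 144, 93, 97, 98, 98, 101, 108, 115, 122, 121, 123, 123, 123, 117, 117, 113, 128, 217, 228, 228, 228, 230, 227, 188, 222, 229, 231, 183, 180, 181, 1
col400 [151, 151, 152, 149, 149, 150, 152, 151, 150, 153, 150, 151, 151, 151, 151, 152, 149, 127, 60, 59, 43, 17, 15, 9, 18, 22, 88, 108, 109, 106, 108, 111, 110, 135, 225, 232, 233, 233, 232, 229, 76, 53, 57, 52, 53, 51, 50, 48, 49, 50, 47
```

```bash
python3 -m jog '[[[0.9,0,0,-1,0],[0.8,0,0,-2,0],[0.7,0,0,-2,0],[0.6,0,0,-2,0],[0.45,0,0,-2,0],[0.45,0,0,-20,0],[0.45,0,0,-40,0],[0.45,0,0,-40,0],[0.45,0,0,-40,0]]]'
python3 - <<'E'
from h import *
w=r.snapshot('wrist');s=r.sense();T=np.array(s['tcp_rot']);e=np.array(s['ee_pos'])
g=cv2.cvtColor(w['pixels'],cv2.COLOR_RGB2GRAY)
def edge(c): 
    col=g[220:255,c].astype(float);i=np.flatnonzero(col>185)[0];return 220+i-1+(185-col[i-1])/(col[i]-col[i-1])
cs=[200,230,280,321,370,410,440];ed=[edge(c) for c in cs];print(np.round(ed,1))
k=np.polyfit(cs,ed,1);row=int(np.mean(ed))+4;c=np.flatnonzero(g[row,150:500]>190)+150;print(g[row,c.min()-3:c.min()+4],g[row,c.max()-3:c.max()+4])
L,Rr=c.min()-.3,c.max()+.3
P=onz(w,[(L,np.polyval(k,L)),(Rr,np.polyval(k,Rr))],.05);print(L,Rr,np.linalg.norm(P[1]-P[0]),((T.T@(P.mean(0)-e))-[.03,0,0]).round(4))
E
```

```text
time: 30.85
ee_pos: [0.5479, 0.0397, 0.2384]
tcp_rot: [[0.183, 0.983, 0.0], [0.983, -0.183, 0.0], [0.0, 0.0, -1.0]]
contact_force: [0.0, -0.5, -0.4]
width: 0.0471
finger_force: 0.0
[241.2 241.2 241.3 241.3 241.3 241.3 241.3]
[153 152 161 209 235 235 235] [235 235 235 223 187 152 152]
183.7 458.3 0.12373481315548043 [-0.001   0.0006  0.188 ]
```

```bash
python3 -m jog '[[[0.45,-1,0.5,20,0],[0.45,-1,0.5,31,0],[0.45,-1,0.5,37,0],[0.45,-1,0.5,37,0],[0.8,-1,0.5,37,0],[1,-1,0.5,37,0],[1,-1,0.5,37,0],[1,-1,0.5,37,0],[1,-1,0.5,37,0],[1,-1,0.5,37,0]]]'
python3 -m jog '[[[1,0,0,-20,0],[1,0,0,-60,0],[1,0,0,-110,0],[1,0,0,-145,0],[1,25,-33,-145,0.18],[1,50,-66,-145,0.36],[1,75,-99,-145,0.54],[1,99,-132,-145,0.72],[1,99,-132,-145,0.787],[1,99,-132,-145,0.787],[1,99,-132,-145,0.787],[1,99,-132,-145,0.787]]]'
```

```text
time: 32.15
ee_pos: [0.5486, 0.0385, 0.2018]
tcp_rot: [[0.183, 0.983, 0.001], [0.983, -0.183, 0.0], [0.0, 0.001, -1.0]]
contact_force: [-0.3, -0.5, 6.5]
width: 0.0169
finger_force: 60.4
time: 33.65
ee_pos: [0.437, 0.1594, 0.3462]
tcp_rot: [[0.826, 0.564, 0.0], [0.564, -0.826, 0.0], [0.0, 0.0, -1.0]]
contact_force: [0.6, 1.0, -1.7]
width: 0.017
finger_force: 59.5
```

```bash
python3 -m jog '[[[1,0,-1.5,25,0],[1,0,-1.5,48,0],[1,0,-1.5,60,0],[1,0,-1.5,65,0],[1,0,-1.5,67,0],[1,0,-1.5,68,0],[1,0,-1.5,68,0]]]'; python3 -m jog '[[[1,0,0,1,0],[1,0,0,1.5,0],[1,0,0,1.5,0]]]'
```

```text
time: 34.52
ee_pos: [0.4359, 0.1613, 0.2785]
tcp_rot: [[0.825, 0.565, 0.001], [0.565, -0.825, 0.0], [0.001, 0.0, -1.0]]
contact_force: [-0.4, -0.3, -1.8]
width: 0.0165
finger_force: 59.4
time: 34.9
ee_pos: [0.4358, 0.1613, 0.2768]
tcp_rot: [[0.825, 0.565, 0.0], [0.565, -0.825, 0.0], [0.0, -0.0, -1.0]]
contact_force: [-0.5, 0.5, -0.6]
width: 0.0168
finger_force: 59.8
```

```bash
python3 -m jog '[[[1,0,0,0.5,0],[0.8,0,0,0.5,0],[0.6,0,0,0,0],[0.45,0,0,0,0],[0.45,0,0,0,0],[0.45,0,0,-25,0],[0.45,0,0,-80,0],[0.45,20,-15,-140,-0.2],[0.45,112,-69,-247,-0.97],[0.45,112,-69,-247,-0.97],[0.45,112,-69,-247,-0.97],[0.45,112,-69,-247,-0.97],[0.45,112,-69,-247,-0.97],[0.45,112,-69,-247,-0.97],[0.45,112,-69,-247,-0.97]]]'
python3 -c "
from h import *
w=r.snapshot('wrist');np.savez('w6',**w);c=w['pixels'][140:350,210:440,::-1];cv2.imwrite('pics/z6.png',cv2.resize(c,None,fx=2.8,fy=2.8,interpolation=cv2.INTER_CUBIC))"
```

```text
time: 36.78
ee_pos: [0.4892, 0.2812, 0.5234]
tcp_rot: [[0.003, 1.0, -0.001], [1.0, -0.003, -0.0], [-0.0, -0.001, -1.0]]
contact_force: [-0.3, 0.2, 0.7]
width: 0.0472
finger_force: 0.0
```

View pics/z6.png

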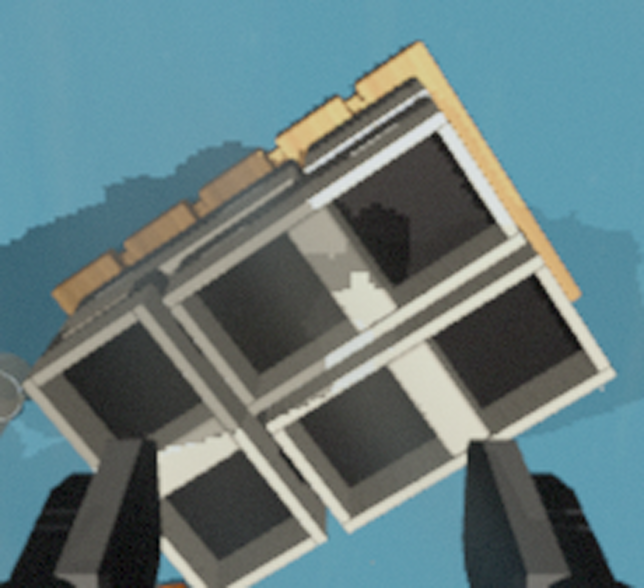

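The picture shows the finished second layer, level and square. The single's corners are at (25,386), (140,310) and (325,540) in the crop. Case_3's are at (170,300), (445,118), (522,240) and (255,408), and case_2's are at (270,430), (537,264), (612,374) and (350,530). One last numeric check follows.

Run:
```python
from h import *
d=np.load("w6.npz");a=np.radians(34.4);R=np.array([[np.cos(a),-np.sin(a)],[np.sin(a),np.cos(a)]])
for n,q in {"c1":[(25,386),(140,310),(325,540)],"c3":[(170,300),(445,118),(522,240),(255,408)],"c2":[(270,430),(537,264),(612,374),(350,530)]}.items():
    P=(onz(d,np.array(q)/2.8+[210,140],.125)[:,:2]-[.4916,.1987])@R
    c=(P[0]+P[2])/2;print(n,"centre",c.round(4),P.round(4).tolist())
```

```text
c1 centre [-0.0668  0.0004] [[-0.0954, 0.0622], [-0.0392, 0.0618], [-0.0382, -0.0613]]
c3 centre [0.0336 0.0309] [[-0.0274, 0.0586], [0.0953, 0.0579], [0.0945, 0.0032], [-0.0271, 0.0036]]
c2 centre [ 0.0338 -0.0354] [[-0.0278, -0.0075], [0.0943, -0.008], [0.0954, -0.0632], [-0.0271, -0.0632]]
```

All three cases are within about 3 mm of target, so I'm handing in.

```bash
python3 -c "
from rig import r
print(r.close_job())"
```

```text
the job is handed in; nothing more can be done
None
```

The second layer is built and handed in: the crosswise case and the two lengthwise ones measured within about 3 mm of their targets, level and square, after about 37 s of the 72 s allowed; the hand-in returned no verdict.

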